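# Tuck the slide carrier under the amber shield and hold the viewing stage down

### The arm

A 6-joint arm with a two-finger parallel gripper is mounted at the origin on the work surface. World frame = base frame: x ahead of the robot, y to its left, z up, the work surface at z = 0. Lengths are in m, angles in rad, forces in N, time in s.
With the tool pointing down it reaches from about 0.25 to 0.775 m from the base axis. Payload 4 kg.
Tool frame: the origin (TCP) lies at the centre of the arm's flange, where the gripper is bolted on; the fingertips stand ahead of it and the grasp point (between the pads) lies 180 mm ahead of it (robot.tcp_to_tips is the z of the fingertips in the tool frame, in m); z points along the fingers, y is the direction in which the jaws open and shut (so a half turn about z gives the same grasp; the last joint's range is limited). The gripper opens to 94 mm and grips with 3 to 60 N. Pads are 16 mm wide; open, the fingers measure 119 mm over their backs; the gripper's body (75 mm by 177 mm) begins 78 mm behind the grasp point.
Start: joints at [1.116, 0.087, 1.371, -0, 1.684, -0.103], TCP at [0.19, 0.516, 0.405] pointing down, gripper open.
Joint ranges: [-3.1, 3.1], [-0.76, 2.03], [0.27, 2.55], [-1.08, 4.22], [0.17, 2.65], [-2.57, 2.57]. Speed limits (rad/s): [2.79, 2.79, 3.14, 3.14, 3.14, 3.14].

### API

Orientations are given as [roll, pitch, yaw] about the fixed x, y, z axes, in that order (R = Rz(yaw) Ry(pitch) Rx(roll)).
In Python, from bench import robot gives the robot as it stands.
- The arm moves only by the tool move_arm, never from a script. Its argument "increments" is a list that holds one entry, the list of rows, each a list of 7 numbers: the opening, from 0 (shut) to 1 (fully open), then the shift along the tool's x, y, z as a fraction of full scale, then the turn, a rotation vector about the tool's x, y, z as a fraction of full scale. In form: [[[jaw, dx, dy, dz, rx, ry, rz], ...]]. A call has 1 to 8 rows; each row is the pose to reach, as a shift and turn from the pose commanded when the call began, along the tool's axes at that moment; what a row does not reach only later rows make up. Full scale, the value 1, is 0.1 m for a shift and pi/2 rad for a turn. A row lasts 1/12 s, in which the tool goes at most 41.7 mm and 7.16 degrees, less where a joint would pass 70% of its speed; a pose out of reach is approached as far as the arm can. A call with a number of a shift or a turn outside -1 to 1 is refused whole. A call with a gripper value outside its range is refused whole. The fingers move at their own pace and stop on an object; the grip force is fixed at half the most. Time passes only in rows, so rows that repeat a pose let the fingers close. It gives the time, the measured TCP pose, the force and the opening at its end, in the units of the state.
- robot.get_obs(): the state, without advancing time (a new reading comes with each control period).
- robot.snapshot(name): name is "side" or "top"; returns (picture, depth): 480x640x3 uint8, red, green, blue; 480x640 float32, m along the optical axis (not along the pixel's ray), 0 where there is no reading.
- robot.camera_params(name): a dict with "mtx" (3x3 intrinsics, pixels), "k1" (the pictures are not rectified: a ray, as slopes to the right and down, at radius r is drawn at 1 + k1 r^2 times it, then the intrinsics apply), "R" (3x3) and "t" (3): a world point X has camera coordinates R X + t. Camera axes: x right, y down, z forward; pixel columns grow to the right and rows downward; lengths in m; the calibration is good to about 2 mm. A picture is of the moment at which its call begins. camera_params takes no time and is no camera call.
- robot.close_job(): hands the job in, once; it reports no verdict.
The state is a dict: "time": time; "joint_positions": joint angles; "qvel": joint speeds; "joint_torque": joint torques, N m; "tool_pos": TCP position; "ee_rot": TCP orientation; "wrist_force": force on the tool from outside, world axes, zero at the start; "wrist_torque": the same for the moment, N m; "width": finger opening in m.
Only numpy, scipy, OpenCV 4.12 (cv2) and the standard library are available. Lean on these libraries where they do the work, as an engineer would, in place of code of your own. Each camera call takes 0.05 s, during which the arm holds its last target.

### The job

Pick up the blue slide carrier by its upright white handle and slide its slide end under the amber shield of the viewer, squarely and midway between the side rails, until the carrier's yellow line is at the shield's edge; do not lift the shield. Then press the carrier down flat by its handle so that the sprung stage goes all the way down, and finish while still holding it pressed down by the handle, with the robot touching no part of the viewer. Leave everything else on the bench where it is.

Things in the scene. Friction and masses are not known exactly. Their poses are not given: they have to be found in the camera images.
- carrier: loose blue slide carrier, about 0.12 kg, flat on the bench at the start: plate 110 (x) x 90 (y) x 5 mm thick, origin at the centre of its underside. A glass slide lies along its +x end (the end to tuck); a yellow line crosses its top 31.5 mm behind that end. An upright white handle stands across it at x = -25 mm
- carrier_edge (a point): middle of the carrier's slide end, on its underside: 55 mm along +x from the carrier's origin
- carrier_grip (a point): middle of the carrier's handle (white block, 12 mm thick in x, 50 mm wide in y, reaching 37 mm above the underside): 25 mm towards -x from the carrier's origin, 27 mm above the underside; axes as the carrier's
- viewer: fixed white slide viewer, housing from x = -140 to +110 mm, 200 mm wide (y), top 50 mm above the bench; origin on the bench. The carrier goes in from its open -x side towards +x. A light-blue stage lies on it, an amber shield over the stage's +x part. Under the shield's sides grey rails, inner faces at y = +-77 mm, 69 mm high; a cross bar at x = 75 mm ends the space
- stage_top (a point): centre of the stage's top face when it is up, 60 mm above the bench; the stage is 190 (x) x 130 (y) mm; it is 40 mm towards -x from the viewer's origin. Axes as the viewer's; does not move with the stage
- stage (a joint): how far the sprung stage is pressed down, 0 (up) to 0.006 m (stop). It starts to move at about 3 N and reaches its stop at about 9 N; the carrier's own weight does not press it down
- shield_edge (a point): middle of the lower side of the shield's free edge when the shield is down: 69 mm above the bench, 9 mm above the raised stage, 5 mm towards -x from the viewer's origin. Axes as the viewer's: +x runs in under the shield. Does not move with the shield
- shield (a joint): angle of the amber shield, 0 = down and level, grows as its free edge is lifted (rad). It is a light flap 154 mm wide (y), 90 mm long (x), 3 mm thick (5 mm at its darker free edge), hinged along its far +x side; only its own weight (0.07 kg) keeps it down
- tube_rack: white test-tube rack, 90 x 120 x 57 mm, with blue-capped tubes 78 mm tall; origin under its centre
- brown_bottle: brown glass bottle, 90 mm across, 200 mm tall; origin under its centre
- clear_bottle: clear glass bottle with blue cap, 80 mm across, 160 mm tall; origin under its centre
- flask: conical glass flask, 72 mm across the foot, 104 mm tall; origin under its centre
- tip_tray: yellow open plastic tray, 100 x 70 x 45 mm; origin under its centre
- marker: black marker pen lying down, 15 mm thick, 130 mm long; origin at its underside
- dropper: small white bottle with red cap, 32 mm across, 70 mm tall; origin under its centre

How it is judged:
By the outcome, as a careful person would: the job done as asked, in the order asked, and still so for the second after the job is handed in, while the arm keeps its last pose, push and grip.
It also fails if it takes over 42 s, if anything falls off the work surface, if the arm or the gripper's body presses on something with over 40 N, if the wrist force passes 120 N, or if a joint passes its speed limit or range.

## Working session

There is one attempt and no reset: what is moved stays moved. The work goes in short steps, Python scripts to look and compute and a tool call to move; the robot and the scene stay as the last step left them, time stands still between calls to the robot, and variables do not carry over. Pictures are saved under pics/ and viewed, and the job is handed in when it is done.

Besides the shell and the picture viewer there is one more tool, called after "Emit:" by a JSON object that holds its "api" and its "payload", one argument or row to a line. move_arm: Moves the arm, as the interface text tells. Its arguments: {"type":"object","properties":{"increments":{"type":"array","items":{"type":"array","items":{"type":"array","items":{"type":"number","minimum":-1,"maximum":1}}}}},"required":["increments"]}

```bash
ls; mkdir -p pics; python3 - <<'E'
from bench import robot
import cv2,numpy as np
print(robot.get_obs(), robot.tcp_to_tips)
for n in("side","top"):
    p,d=robot.snapshot(n); cv2.imwrite(f"pics/{n}0.png",p[:,:,::-1]); np.savez(f"{n}0.npz",p=p,d=d)
    c=robot.camera_params(n);print(n,c)
E
```

```text
pics
{'time': 0.0, 'joint_positions': array([ 1.11591807e+00,  8.79466253e-02,  1.37228577e+00,  1.67479458e-05,
        1.68357344e+00, -1.03118478e-01]), 'qvel': array([ 0.00041842,  0.00063843, -0.00026423, -0.00141225,  0.00133177,
       -0.0006563 ]), 'joint_torque': array([-1.88558835e-03, -3.40186644e+01, -3.02423573e+01,  7.16917310e-02,
        3.30421503e-02, -1.78407595e-04]), 'tool_pos': array([0.18946222, 0.51621181, 0.40349228]), 'ee_rot': array([-3.13939294e+00, -2.44373088e-04,  2.78983448e+00]), 'wrist_force': array([ 0.40011203, -0.00163418, -0.46746794]), 'wrist_torque': array([-0.04116724, -0.01628088, -0.00948905]), 'width': 0.0938826596256325} 0.1992
side {'mtx': array([[498.10827551,   0.        , 320.4932214 ],
       [  0.        , 498.10827551, 242.11040221],
       [  0.        ,   0.        ,   1.        ]]), 'k1': -0.0899112798339137, 'R': array([[-0.98098021, -0.19335221,  0.01711016],
       [-0.15521776,  0.72845456, -0.6672791 ],
       [ 0.11655592, -0.65724339, -0.7446112 ]]), 't': array([0.5581594 , 0.14838862, 1.1152937 ])}
top {'mtx': array([[445.41293009,   0.        , 316.3903629 ],
       [  0.        , 445.41293009, 239.92426488],
       [  0.        ,   0.        ,   1.        ]]), 'k1': 0.03873429562580187, 'R': array([[ 0.0278821 , -0.99933425, -0.02352965],
       [-0.99400706, -0.02522908, -0.10636472],
       [ 0.10570027,  0.02635431, -0.99404874]]), 't': array([0.00786074, 0.55054135, 1.2859592 ])}
```

View pics/side0.png

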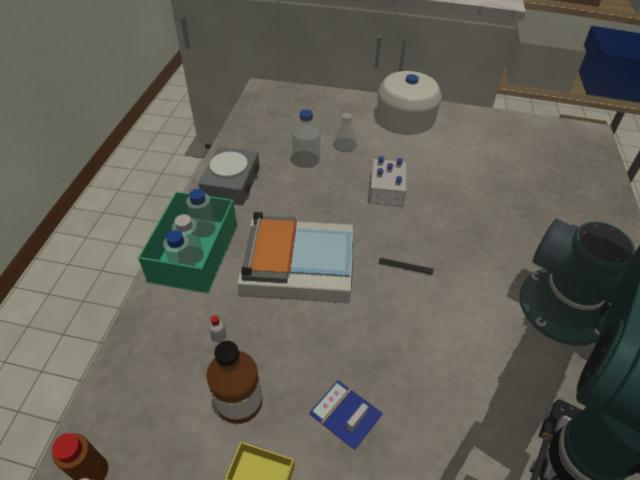

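View pics/top0.png

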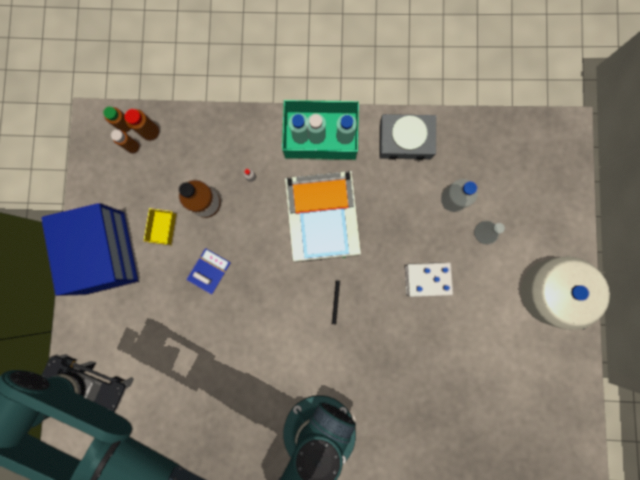

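```bash
cat > h.py <<'E'
import numpy as np,cv2
from bench import robot
def cam(n):
    c=robot.camera_params(n); return c
def undist(c,uv):
    # k1 model forward: d = s*(1+k1 r^2); same as OpenCV
    uv=np.asarray(uv,float).reshape(-1,1,2)
    return cv2.undistortPoints(uv,c['mtx'],np.array([c['k1'],0,0,0,0.]),None,None,None,(3,100,1e-12)).reshape(-1,2) if False else cv2.undistortPoints(uv,c['mtx'],np.array([c['k1'],0,0,0.])).reshape(-1,2)
def plane(n,uv,z):
    c=cam(n); s=undist(c,uv); R,t=c['R'],c['t']
    C=-R.T@t; D=np.c_[s,np.ones(len(s))]@R
    k=(z-C[2])/D[:,2]
    return C+D*k[:,None]
def proj(n,X):
    c=cam(n); X=np.asarray(X,float).reshape(-1,3)
    r,_=cv2.Rodrigues(c['R'])
    return cv2.projectPoints(X,r,c['t'],c['mtx'],np.array([c['k1'],0,0,0.]))[0].reshape(-1,2)
def cld(n,d,mask):
    c=cam(n); v,u=np.nonzero(mask&(d>0)); s=undist(c,np.c_[u,v]); P=np.c_[s,np.ones(len(s))]*d[v,u][:,None]
    return (P-c['t'])@c['R']
E
python3 - <<'E'
from h import *
for n,(x0,y0,x1,y1),(a0,b0,a1,b1) in (("side",(300,370,400,455),(230,200,370,310)),("top",(180,240,240,300),(275,160,375,270))):
    p=np.load(n+"0.npz")['p'][:,:,::-1]
    A=cv2.resize(p[y0:y1,x0:x1],None,fx=5,fy=5,interpolation=cv2.INTER_CUBIC);cv2.imwrite(f"pics/{n}c.png",A)
    A=cv2.resize(p[b0:b1,a0:a1],None,fx=5,fy=5,interpolation=cv2.INTER_CUBIC);cv2.imwrite(f"pics/{n}v.png",A)
for n in("side","top"):
    z=np.load(n+"0.npz");p,d=z['p'],z['d'];hsv=cv2.cvtColor(p,cv2.COLOR_RGB2HSV)
    def show(lbl,lo,hi,box,zs):
        m=cv2.inRange(hsv,lo,hi); k=np.zeros_like(m);k[box[1]:box[3],box[0]:box[2]]=255;m&=k
        m=cv2.morphologyEx(m,cv2.MORPH_CLOSE,np.ones((9,9)) if lbl=='car' else np.ones((3,3)))
        cs=cv2.findContours(m,cv2.RETR_EXTERNAL,cv2.CHAIN_APPROX_NONE)[0];c=max(cs,key=cv2.contourArea)
        q=plane(n,c.reshape(-1,2),zs)[:,:2]
        r=cv2.minAreaRect((q*1000).astype(np.float32)); 
        P=cld(n,d,m>0)
        print(n,lbl,cv2.contourArea(c),r,cv2.boxPoints(r).round().tolist(),"z med",np.median(P[:,2]))
    B={"side":((300,370,400,455),(230,200,370,310)),"top":((180,240,240,300),(275,160,375,270))}[n]
    show('car',(105,120,60),(130,255,255),B[0],.005)
    show('shield',(5,150,80),(20,255,255),B[1],.072)
    show('stage',(85,25,120),(110,255,255),B[1],.060)
E
```

```text
side car 1763.0 ((452.5618896484375, 344.37701416015625), (87.96187591552734, 107.31220245361328), 61.98163604736328) [[385.0, 331.0], [479.0, 280.0], [521.0, 358.0], [426.0, 408.0]] z med 0.005692063558782026
side shield 1779.0 ((675.4008178710938, 12.48187255859375), (83.9431381225586, 154.61087036132812), 7.542960166931152) [[624.0, 84.0], [644.0, -70.0], [727.0, -59.0], [707.0, 95.0]] z med 0.07191711190204624
side stage 2352.0 ((567.904541015625, -0.8863525390625), (129.80899047851562, 129.65438842773438), 7.384609222412109) [[495.0, 55.0], [512.0, -74.0], [641.0, -57.0], [624.0, 72.0]] z med 0.06011821952524907
top car 641.0 ((438.89678955078125, 351.7694091796875), (85.81871795654297, 76.41189575195312), 62.229957580566406) [[385.0, 332.0], [453.0, 296.0], [493.0, 372.0], [425.0, 408.0]] z med 0.004517026713800929
top shield 1406.0 ((674.3653564453125, 14.415092468261719), (82.31627655029297, 152.8712158203125), 7.408690929412842) [[624.0, 85.0], [643.0, -67.0], [725.0, -56.0], [705.0, 96.0]] z med 0.07079054913385914
top stage 1934.0 ((566.2196655273438, 0.5520858764648438), (130.97886657714844, 130.8915252685547), 7.523257255554199) [[493.0, 57.0], [510.0, -73.0], [640.0, -56.0], [623.0, 74.0]] z med 0.058917699009485756
```

View pics/sidec.png

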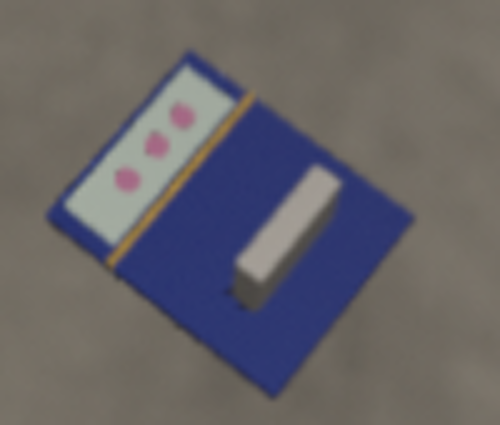

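View pics/sidev.png

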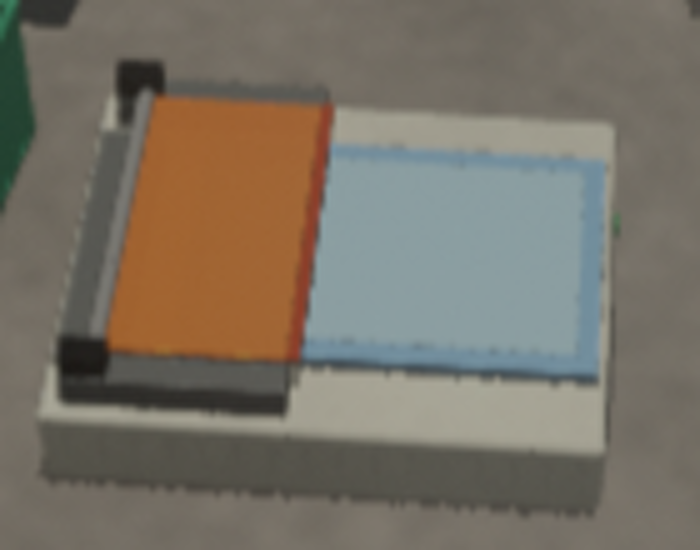

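View pics/topv.png

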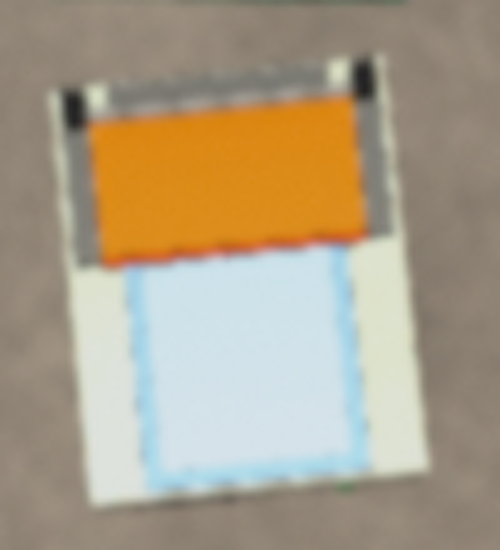

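View pics/topc.png

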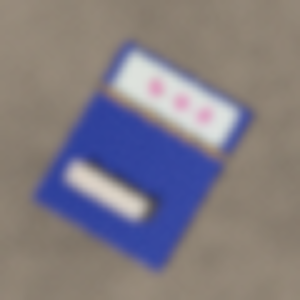

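```bash
python3 - <<'E'
from h import *
# handle top via masks
for n,box in(("side",(340,400,372,435)),("top",(188,266,216,288))):
    z=np.load(n+"0.npz");p,d=z['p'],z['d'];hsv=cv2.cvtColor(p,cv2.COLOR_RGB2HSV)
    m=cv2.inRange(hsv,(0,0,130),(179,60,255));k=np.zeros_like(m);k[box[1]:box[3],box[0]:box[2]]=255;m&=k
    c=max(cv2.findContours(m,cv2.RETR_EXTERNAL,cv2.CHAIN_APPROX_NONE)[0],key=cv2.contourArea)
    r=cv2.minAreaRect((plane(n,c.reshape(-1,2),.037)[:,:2]*1000).astype(np.float32));print(n,'handle',r)
    # shield red edge
    b={"side":(280,215,300,275),"top":(290,200,360,220)}[n]
    m=cv2.inRange(hsv,(0,140,80),(6,255,255))|cv2.inRange(hsv,(172,140,80),(179,255,255));k=np.zeros_like(m);k[b[1]:b[3],b[0]:b[2]]=255;m&=k
    m2=np.argwhere(m)[:,::-1]
    q=plane(n,m2,.073)[:,:2]*1000;r=cv2.minAreaRect(q.astype(np.float32));print(n,'edge',len(m2),r,cv2.boxPoints(r).round(1).tolist())
    # brown bottle
    b={"side":(205,340,265,425),"top":(175,175,225,220)}[n]
    m=cv2.inRange(hsv,(0,80,20),(18,255,200));k=np.zeros_like(m);k[b[1]:b[3],b[0]:b[2]]=255;m&=k
    P=cld(n,d,m>0);print('brown',len(P),np.percentile(P,[5,50,95],axis=0).round(3).tolist())
    v,u=np.nonzero(m)
o=np.load("top0.npz");P=cld("top",o['d'],np.ones((480,640),bool))
s=P[(P[:,2]>.1)&(P[:,0]>.3)&(P[:,0]<.9)&(abs(P[:,1])<.5)]
for x in np.unique((s[:,:2]/.04).astype(int),axis=0):
    t=s[((s[:,:2]/.04).astype(int)==x).all(1)]; print((x*40).tolist(),len(t),t[:,2].max().round(3),end='; ')
E
```

```text
side handle ((430.6780700683594, 355.42626953125), (48.796051025390625, 11.07027816772461), 61.96152877807617)
side edge 18 ((632.194580078125, 23.110836029052734), (1.7732372283935547, 119.14989471435547), 7.335339546203613) [[623.7000122070312, 82.0999984741211], [638.9000244140625, -36.099998474121094], [640.7000122070312, -35.900001525878906], [625.5, 82.30000305175781]]
brown 2081 [[0.617, 0.345, 0.017], [0.644, 0.384, 0.137], [0.687, 0.406, 0.171]]
top handle ((429.298828125, 356.47015380859375), (51.76113510131836, 14.783514976501465), 61.08748245239258)Traceback (most recent call last):
  File "<stdin>", line 12, in <module>
  File "h.py", line 10, in plane
    c=cam(n); s=undist(c,uv); R,t=c['R'],c['t']
                ~~~~~~^^^^^^
  File "h.py", line 8, in undist
    return cv2.undistortPoints(uv,c['mtx'],np.array([c['k1'],0,0,0,0.]),None,None,None,(3,100,1e-12)).reshape(-1,2) if False else cv2.undistortPoints(uv,c['mtx'],np.array([c['k1'],0,0,0.])).reshape(-1,2)
                                                                                                                                  ~~~~~~~~~~~~~~~~~~~^^^^^^^^^^^^^^^^^^^^^^^^^^^^^^^^^^^^^^^^
cv2.error: OpenCV(4.12.0) /io/opencv/modules/calib3d/src/undistort.dispatch.cpp:347: error: (-215:Assertion failed) CV_IS_MAT(_src) && CV_IS_MAT(_dst) && (_src->rows == 1 || _src->cols == 1) && (_dst->rows == 1 || _dst->cols == 1) && _src->cols + _src->rows - 1 == _dst->rows + _dst->cols - 1 && (CV_MAT_TYPE(_src->type) == CV_32FC2 || CV_MAT_TYPE(_src->type) == CV_64FC2) && (CV_MAT_TYPE(_dst->type) == CV_32FC2 || CV_MAT_TYPE(_dst->type) == CV_64FC2) in function 'cvUndistortPointsInternal'
```

```bash
cat >> h.py <<'E'
from scipy.spatial.transform import Rotation as Ro
def inc(g,yawdeg,off=.180):
    o=robot.get_obs(); R=Ro.from_euler('xyz',o['ee_rot']); T=Ro.from_euler('xyz',[np.pi,0,np.radians(yawdeg)])
    tgt=np.array(g)+[0,0,off]
    d=R.inv().apply(tgt-o['tool_pos'])/.1; rv=(R.inv()*T).as_rotvec()/(np.pi/2)
    print('shift',d.round(4),'turn',rv.round(4),'| t',round(o['time'],2),'tcp-grip',(o['tool_pos']-[0,0,off]).round(4),'rpy',np.degrees(o['ee_rot']).round(2),'F',o['wrist_force'].round(2),'w',round(o['width'],4),'q6',o['joint_positions'][5].round(2))
E
python3 -c "
from h import *
inc([.4303,.3559,.12],61.9)"
```

```text
shift [-2.8132 -0.6731  1.0371] turn [-1.0000e-03  1.0000e-03  1.0882e+00] | t 0.1 tcp-grip [0.1895 0.5162 0.2236] rpy [-1.7989e+02 -1.0000e-02  1.5984e+02] F [ 0.14 -0.26 -0.7 ] w 0.0942 q6 -0.1
```

Emit:
{"api": "move_arm", "payload": {
  "increments": [
    [[1,-0.3,-0.07,0.1,0,0,0.08],[1,-0.6,-0.14,0.2,0,0,0.16],[1,-0.9,-0.2,0.3,0,0,0.24],[1,-1,-0.24,0.35,0,0,0.32],[1,-1,-0.24,0.35,0,0,0.4],[1,-1,-0.24,0.35,0,0,0.48],[1,-1,-0.24,0.35,0,0,0.54]]
  ]
}}

```text
time: 0.68
tool_pos: [0.2755, 0.4589, 0.3688]
ee_rot: [-3.14, 0.001, 1.935]
wrist_force: [-0.4, -0.2, -0.0]
width: 0.0939
```

```bash
python3 -c "
from h import *
inc([.4303,.3559,.12],61.9)"
```

```text
shift [-1.5128  1.0811  0.6874] turn [-0.0007  0.0009  0.5439] | t 0.68 tcp-grip [0.2755 0.4589 0.1888] rpy [-1.7991e+02  5.0000e-02  1.1085e+02] F [-0.41 -0.19 -0.01] w 0.0939 q6 0.56
```

Emit:
{"api": "move_arm", "payload": {
  "increments": [
    [[1,-0.3,0.2,0.1,0,0,0.08],[1,-0.6,0.4,0.2,0,0,0.16],[1,-0.9,0.6,0.3,0,0,0.24],[1,-1,0.7,0.4,0,0,0.32],[1,-1,0.7,0.4,0,0,0.4],[1,-1,0.7,0.4,0,0,0.48],[1,-1,0.7,0.4,0,0,0.54]]
  ]
}}

```text
time: 1.27
tool_pos: [0.377, 0.3909, 0.3286]
ee_rot: [-3.141, 0.002, 1.086]
wrist_force: [0.6, 0.5, 0.1]
width: 0.0937
```

```bash
python3 -c "
from h import *
inc([.4303,.3559,.09],61.9)"
```

```text
shift [-0.0606  0.6353  0.5851] turn [-0.0006  0.0012  0.0037] | t 1.27 tcp-grip [0.377  0.3909 0.1486] rpy [-1.7995e+02  1.1000e-01  6.2240e+01] F [0.62 0.51 0.06] w 0.0937 q6 1.18
```

Emit:
{"api": "move_arm", "payload": {
  "increments": [
    [[1,-0.03,0.3,0.2,0,0,0.004],[1,-0.06,0.64,0.4,0,0,0.004],[1,-0.06,0.64,0.59,0,0,0.004],[1,-0.06,0.64,0.59,0,0,0.004],[1,-0.06,0.64,0.59,0,0,0.004],[1,-0.06,0.64,0.59,0,0,0.004]]
  ]
}}

```text
time: 1.77
tool_pos: [0.4305, 0.3572, 0.2714]
ee_rot: [-3.142, -0.001, 1.088]
wrist_force: [0.1, 0.2, -0.9]
width: 0.0941
```

```bash
python3 -c "
from h import *
inc([.4303,.3559,.028],61.9)
p,d=robot.snapshot('side');cv2.imwrite('pics/s1.png',cv2.resize(p[330:480,280:480,::-1],None,fx=4,fy=4,interpolation=2))"
```

```text
shift [-0.0128  0.0047  0.6342] turn [-0.     -0.0005  0.0047] | t 1.77 tcp-grip [0.4305 0.3572 0.0914] rpy [-1.800e+02 -5.000e-02  6.232e+01] F [ 0.06  0.19 -0.9 ] w 0.0941 q6 1.07
```

View pics/s1.png

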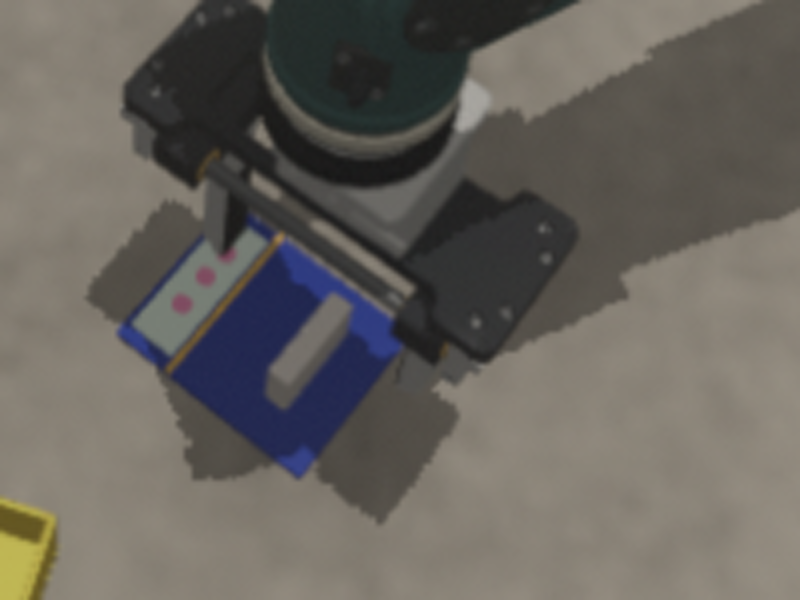

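Emit:
{"api": "move_arm", "payload": {
  "increments": [
    [[0.5,-0.013,0.005,0.15,0,0,0.005],[0.5,-0.013,0.005,0.3,0,0,0.005],[0.5,-0.013,0.005,0.45,0,0,0.005],[0.5,-0.013,0.005,0.55,0,0,0.005],[0.5,-0.013,0.005,0.62,0,0,0.005],[0.5,-0.013,0.005,0.62,0,0,0.005],[0.5,-0.013,0.005,0.62,0,0,0.005]]
  ]
}}

```text
time: 2.4
tool_pos: [0.4305, 0.3557, 0.2092]
ee_rot: [3.141, -0.001, 1.08]
wrist_force: [-0.4, 0.8, 0.5]
width: 0.0509
```

```bash
python3 -c "
from h import *
inc([.4303,.3559,.029],61.9)
inc([.4303,.3559,.029],61.9)"
```

```text
shift [ 0.0006 -0.0027  0.0023] turn [ 0.0002 -0.0004 -0.0004] | t 2.4 tcp-grip [0.4305 0.3557 0.0292] rpy [ 1.7998e+02 -4.0000e-02  6.1860e+01] F [-0.4   0.8   0.55] w 0.0509 q6 1.08
shift [ 0.0006 -0.0027  0.0023] turn [ 0.0002 -0.0004 -0.0004] | t 2.4 tcp-grip [0.4305 0.3557 0.0292] rpy [ 1.7998e+02 -4.0000e-02  6.1860e+01] F [-0.4   0.8   0.55] w 0.0509 q6 1.08
```

Close, then lift slightly.

Emit:
{"api": "move_arm", "payload": {
  "increments": [
    [[0.3,0,0,0,0,0,0],[0.15,0,0,0,0,0,0],[0,0,0,0,0,0,0],[0,0,0,0,0,0,0],[0,0,0,0,0,0,0],[0,0,0,0,0,0,0],[0,0,0,0,0,0,0],[0,0,0,0,0,0,0]]
  ]
}}

```text
time: 3.07
tool_pos: [0.4305, 0.3554, 0.2089]
ee_rot: [-3.142, -0.0, 1.079]
wrist_force: [-0.7, -0.4, 0.1]
width: 0.0113
```

Emit:
{"api": "move_arm", "payload": {
  "increments": [
    [[0,0,0,-0.1,0,0,0],[0,0,0,-0.3,0,0,0],[0,0,0,-0.5,0,0,0],[0,0,0,-0.7,0,0,0],[0,0,0,-0.9,0,0,0],[0,0,0,-1,0,0,0],[0,0,0,-1,0,0,0]]
  ]
}}

```text
time: 3.65
tool_pos: [0.4311, 0.3557, 0.3121]
ee_rot: [3.139, -0.006, 1.079]
wrist_force: [0.9, -0.4, -1.4]
width: 0.0115
```

```bash
python3 -c "
from h import *
inc([.48,.10,.13],97.5)
for n in('side','top'):
  p,d=robot.snapshot(n);cv2.imwrite('pics/%s2.png'%n,p[:,:,::-1])"
```

```text
shift [-2.0237  1.638   0.015 ] turn [ 0.0029 -0.0028 -0.3963] | t 3.65 tcp-grip [0.4311 0.3557 0.1321] rpy [179.83  -0.32  61.83] F [ 0.88 -0.38 -1.36] w 0.0115 q6 1.08
```

View pics/side2.png

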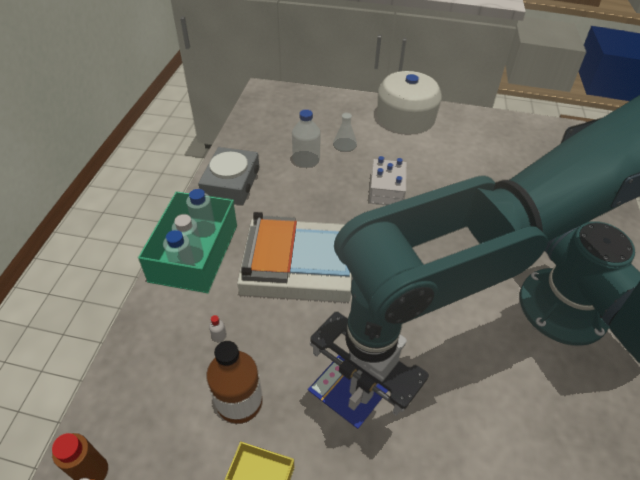

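Emit:
{"api": "move_arm", "payload": {
  "increments": [
    [[0,-0.15,0.12,0,0,0,-0.05],[0,-0.35,0.28,0,0,0,-0.1],[0,-0.55,0.45,0,0,0,-0.15],[0,-0.75,0.61,0,0,0,-0.2],[0,-0.9,0.73,0,0,0,-0.25],[0,-1,0.81,0,0,0,-0.3],[0,-1,0.81,0,0,0,-0.35],[0,-1,0.81,0,0,0,-0.39]]
  ]
}}

```text
time: 4.42
tool_pos: [0.4544, 0.2278, 0.3064]
ee_rot: [-3.137, 0.001, 1.693]
wrist_force: [-0.2, 0.2, -2.0]
width: 0.0118
```

```bash
python3 -c "
from h import *
inc([.537,-.004,.13],97.5)"
```

```text
shift [-2.4015  0.5357 -0.0363] turn [-0.0026  0.0006 -0.0052] | t 4.42 tcp-grip [0.4544 0.2278 0.1264] rpy [-1.7976e+02  6.0000e-02  9.7030e+01] F [-0.17  0.17 -1.98] w 0.0118 q6 0.23
```

Emit:
{"api": "move_arm", "payload": {
  "increments": [
    [[0,-0.15,0.03,-0.04,0,0,0],[0,-0.35,0.06,-0.04,0,0,0],[0,-0.6,0.1,-0.04,0,0,0],[0,-0.8,0.14,-0.04,0,0,0],[0,-0.92,0.18,-0.04,0,0,0],[0,-1,0.2,-0.04,0,0,0],[0,-1,0.2,-0.04,0,0,0]]
  ]
}}

```text
time: 5.0
tool_pos: [0.487, 0.1311, 0.3115]
ee_rot: [-3.14, 0.0, 1.69]
wrist_force: [0.6, 0.1, -1.5]
width: 0.0116
```

Emit:
{"api": "move_arm", "payload": {
  "increments": [
    [[0,-0.15,0.03,0,0,0,0],[0,-0.35,0.06,0,0,0,0],[0,-0.6,0.1,0,0,0,0],[0,-0.8,0.14,0,0,0,0],[0,-0.92,0.18,0,0,0,0],[0,-1,0.2,0,0,0,0],[0,-1,0.2,0,0,0,0]]
  ]
}}

```text
time: 5.58
tool_pos: [0.519, 0.0348, 0.3124]
ee_rot: [-3.141, -0.0, 1.691]
wrist_force: [0.2, 0.3, -0.9]
width: 0.0119
```

```bash
python3 -c "
from h import *
inc([.537,-.004,.12],97.5)"
```

```text
shift [-0.4065  0.132   0.1235] turn [-0.0002 -0.0002 -0.007 ] | t 5.58 tcp-grip [0.519  0.0348 0.1324] rpy [-1.7998e+02 -2.0000e-02  9.6870e+01] F [ 0.23  0.26 -0.88] w 0.0119 q6 -0.16
```

Emit:
{"api": "move_arm", "payload": {
  "increments": [
    [[0,-0.15,0.04,0.03,0,0,-0.007],[0,-0.3,0.09,0.06,0,0,-0.007],[0,-0.41,0.13,0.1,0,0,-0.007],[0,-0.41,0.13,0.12,0,0,-0.007],[0,-0.41,0.13,0.12,0,0,-0.007],[0,-0.41,0.13,0.12,0,0,-0.007]]
  ]
}}

```text
time: 6.08
tool_pos: [0.5362, -0.003, 0.3003]
ee_rot: [-3.141, -0.001, 1.703]
wrist_force: [0.1, -0.2, -1.5]
width: 0.0119
```

```bash
python3 -c "
from h import *
inc([.537,-.004,.10],97.5)
for n,(a,b,c,e) in (('side',(220,170,420,320)),('top',(255,160,395,270))):
  p,d=robot.snapshot(n);np.savez(n+'3.npz',p=p,d=d);cv2.imwrite('pics/%s3.png'%n,cv2.resize(p[b:e,a:c,::-1],None,fx=4,fy=4,interpolation=2))"
```

```text
shift [-0.0109  0.0071  0.2032] turn [-0.0006 -0.0008  0.0011] | t 6.08 tcp-grip [ 0.5362 -0.003   0.1203] rpy [-1.7995e+02 -7.0000e-02  9.7600e+01] F [ 0.07 -0.17 -1.53] w 0.0119 q6 -0.24
```

View pics/side3.png

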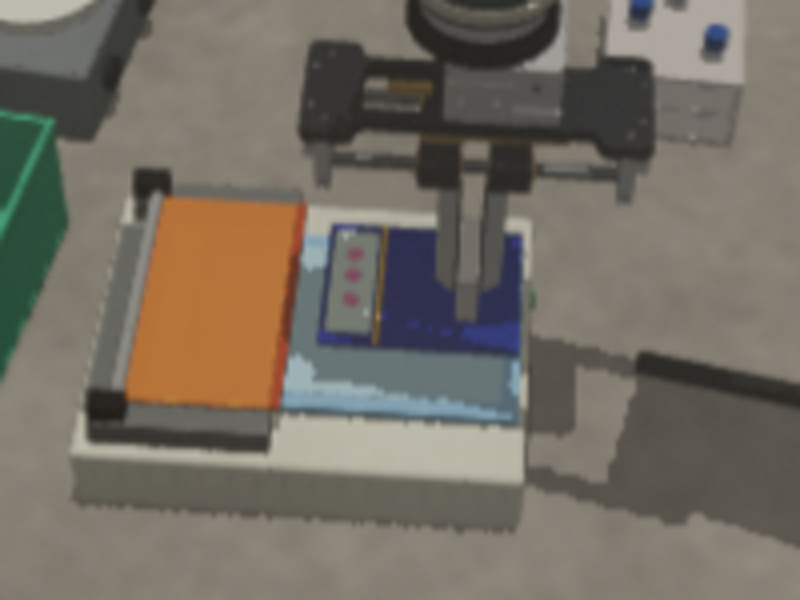

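View pics/top3.png

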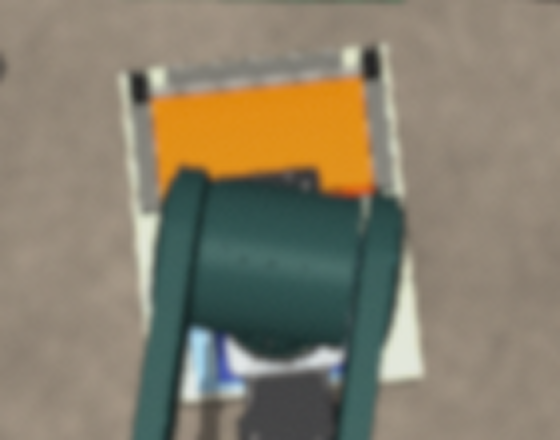

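Emit:
{"api": "move_arm", "payload": {
  "increments": [
    [[0,-0.01,0.007,0.06,0,0,0],[0,-0.01,0.007,0.12,0,0,0],[0,-0.01,0.007,0.18,0,0,0],[0,-0.01,0.007,0.24,0,0,0],[0,-0.01,0.007,0.26,0,0,0],[0,-0.01,0.007,0.26,0,0,0],[0,-0.01,0.007,0.26,0,0,0]]
  ]
}}

```text
time: 6.77
tool_pos: [0.5372, -0.0048, 0.2744]
ee_rot: [-3.141, -0.0, 1.703]
wrist_force: [-0.1, 0.2, -1.7]
width: 0.0118
```

```bash
cat >m.py <<'E'
from h import *
import sys
k=sys.argv[1]; H=float(sys.argv[2]) # carrier plate top height
inc([.537,-.004,.09],97.5)
p,d=robot.snapshot('side');np.savez('side%s.npz'%k,p=p,d=d);cv2.imwrite('pics/side%s.png'%k,cv2.resize(p[170:320,220:420,::-1],None,fx=4,fy=4,interpolation=2))
hsv=cv2.cvtColor(p,cv2.COLOR_RGB2HSV);m=cv2.inRange(hsv,(110,110,40),(130,255,255));kk=np.zeros_like(m);kk[215:275,285:365]=255;m&=kk
m=cv2.morphologyEx(m,cv2.MORPH_CLOSE,np.ones((3,3)))
c=max(cv2.findContours(m,cv2.RETR_EXTERNAL,cv2.CHAIN_APPROX_NONE)[0],key=cv2.contourArea)
V=np.array([.6364,.0087]);a=np.radians(7.46);M=np.array([[np.cos(a),np.sin(a)],[-np.sin(a),np.cos(a)]])
q=(plane('side',c.reshape(-1,2),H)[:,:2]-V)@M.T*1000
r=cv2.minAreaRect(q.astype(np.float32));print('viewer frame rect',r);print(cv2.boxPoints(r).round(1).tolist())
P=cld('side',d,m>0);print('z',np.percentile(P[:,2],[5,50,95]))
# plane tilt
A=np.c_[(P[:,:2]-V)@M.T,np.ones(len(P))];s=abs(P[:,2]-np.median(P[:,2]))<.006
print('tilt',np.linalg.lstsq(A[s],P[s,2],rcond=None)[0].round(4), s.sum())
# yellow line
m=cv2.inRange(hsv,(12,90,80),(35,255,255))&kk;v,u=np.nonzero(m)
if len(u)>5:
    q=(plane('side',np.c_[u,v],H)[:,:2]-V)@M.T*1000;print('yellow',len(u),np.median(q,axis=0),np.polyfit(q[:,1],q[:,0],1) if len(u)>10 else '', q.min(0),q.max(0))
E
python3 m.py 4 0.070
```

```text
shift [ 0.0079 -0.0013  0.0438] turn [-0.0003 -0.0002  0.0007] | t 6.77 tcp-grip [ 0.5372 -0.0048  0.0944] rpy [-1.7997e+02 -1.0000e-02  9.7560e+01] F [-0.13  0.23 -1.66] w 0.0118 q6 -0.25
viewer frame rect ((-104.78707122802734, 32.64212417602539), (51.55104064941406, 23.144338607788086), 4.463920593261719)
[[-131.39999389648438, 42.20000076293945], [-129.60000610351562, 19.100000381469727], [-78.19999694824219, 23.100000381469727], [-80.0, 46.20000076293945]]
z [0.06793142 0.07038364 0.07260519]
tilt [0.0006 0.0088 0.0701] 139
yellow 328 [  8.19224104 -20.43198272] [-0.11171465  2.26715767] [-53.62605813 -82.34094303] [23.29558986 72.72794842]
```

View pics/side4.png

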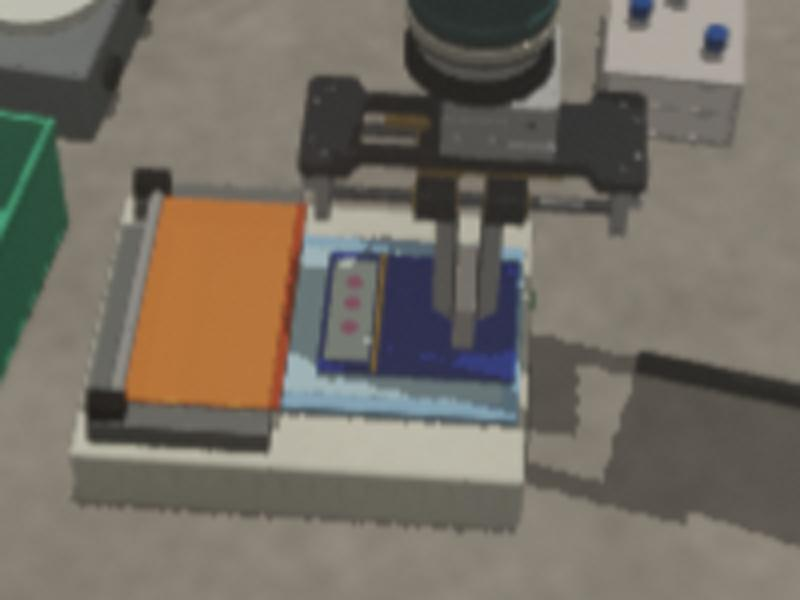

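```bash
python3 -c "
from h import *
p=np.load('side4.npz')['p'];hsv=cv2.cvtColor(p,cv2.COLOR_RGB2HSV)
print(p[250,296:352:2].tolist());print(p[258,296:352:2].tolist());print(p[256:272,330].tolist())"
```

```text
[[105, 118, 120], [104, 117, 119], [71, 78, 93], [112, 117, 110], [117, 121, 113], [121, 95, 101], [121, 101, 104], [117, 121, 113], [114, 119, 111], [112, 92, 56], [49, 50, 79], [49, 49, 79], [49, 48, 79], [48, 48, 80], [48, 48, 80], [47, 49, 80], [48, 49, 79], [47, 49, 80], [57, 58, 80], [91, 88, 84], [92, 88, 83], [77, 76, 81], [53, 55, 79], [47, 48, 79], [48, 50, 80], [47, 49, 80], [51, 56, 84], [100, 108, 107]]
[[107, 121, 123], [101, 114, 117], [64, 66, 88], [116, 121, 113], [116, 121, 113], [116, 122, 113], [116, 122, 113], [117, 122, 114], [80, 79, 88], [71, 64, 67], [49, 49, 79], [49, 49, 80], [48, 49, 79], [49, 50, 80], [49, 50, 82], [50, 54, 99], [51, 54, 97], [48, 49, 82], [48, 50, 80], [49, 52, 85], [53, 57, 102], [50, 54, 100], [50, 56, 102], [47, 51, 87], [51, 55, 101], [53, 60, 118], [59, 71, 128], [108, 111, 106]]
[[47, 48, 79], [48, 50, 80], [48, 49, 82], [50, 54, 96], [50, 55, 101], [47, 49, 82], [49, 50, 81], [48, 50, 77], [61, 66, 83], [84, 95, 103], [101, 115, 118], [104, 118, 120], [106, 121, 123], [123, 143, 150], [136, 163, 174], [132, 161, 177]]
```

```bash
cat >m.py <<'E'
from h import *
import sys
k=sys.argv[1]; H=float(sys.argv[2]) # carrier plate top height
if len(sys.argv)>3:
    z=np.load('side%s.npz'%k);p,d=z['p'],z['d']
else:
    p,d=robot.snapshot('side');np.savez('side%s.npz'%k,p=p,d=d)
cv2.imwrite('pics/side%s.png'%k,cv2.resize(p[200:300,230:370,::-1],None,fx=5.6,fy=5.6,interpolation=2))
hsv=cv2.cvtColor(p,cv2.COLOR_RGB2HSV);m=cv2.inRange(hsv,(110,75,40),(130,255,255));kk=np.zeros_like(m);kk[222:275,285:365]=255;m&=kk
m=cv2.morphologyEx(m,cv2.MORPH_OPEN,np.ones((2,2)))
V=np.array([.6371,.0083]);a=np.radians(7.46);M=np.array([[np.cos(a),np.sin(a)],[-np.sin(a),np.cos(a)]])
vf=lambda uv,h:(plane('side',uv,h)[:,:2]-V)@M.T*1000
v,u=np.nonzero(m);q=vf(np.c_[u,v],H)
print('blue ext x',q[:,0].min(),q[:,0].max(),'y',q[:,1].min(),q[:,1].max())
# near (+y) edge: bottom-most pixel per column
E=[]
for c in np.unique(u):
    vv=v[u==c]; E.append((c,vv.max()))
e=vf(np.array(E),H);g=e[:,1]>np.median(e[:,1])-4
f=np.polyfit(e[g,0],e[g,1],1);print('+y edge y at x=-75:',np.polyval(f,-75),'slope deg',np.degrees(np.arctan(f[0])),g.sum())
# rear edge
E=[(u[v==r].max(),r) for r in np.unique(v)];e=vf(np.array(E),H);g=abs(e[:,0]-np.median(e[:,0]))<3
f=np.polyfit(e[g,1],e[g,0],1);print('rear x at y0',np.polyval(f,0),'yaw deg',-np.degrees(np.arctan(f[0])),g.sum())
P=cld('side',d,m>0);print('z',np.percentile(P[:,2],[5,50,95]))
A=np.c_[(P[:,:2]-V)@M.T,np.ones(len(P))];s=abs(P[:,2]-np.median(P[:,2]))<.006
print('tilt',np.linalg.lstsq(A[s],P[s,2],rcond=None)[0].round(4), s.sum())
kk[:]=0;kk[225:272,292:330]=255
m=cv2.inRange(hsv,(12,75,50),(35,175,255))&kk;v,u=np.nonzero(m)
if len(u)>5:
    q=vf(np.c_[u,v],H);print('yellow',len(u),'x',np.median(q[:,0]),'fit',np.polyfit(q[:,1],q[:,0],1), 'yrange',q[:,1].min(),q[:,1].max())
m=cv2.inRange(hsv,(12,175,80),(20,255,255));kk[:]=0;kk[212:275,250:310]=255;m&=kk
v,u=np.nonzero(m);P=cld('side',d,m>0);A=np.c_[(P[:,:2]-V)@M.T,np.ones(len(P))]
if len(u)>50: print('shield n',len(u),'plane',np.linalg.lstsq(A,P[:,2],rcond=None)[0].round(4))
E
python3 m.py 4 0.070 old; python3 m.py 0 .005 old | tail -1
```

```text
blue ext x -133.64060259982094 -24.36633046309567 y -41.470687788348854 48.77489825543567
+y edge y at x=-75: 47.12290564081906 slope deg 0.19512423815002494 47
rear x at y0 -132.41079330876613 yaw deg 0.35265844645435085 31
z [0.06564849 0.07014347 0.0732156 ]
tilt [-0.0008 -0.0065  0.0702] 691
yellow 45 x -52.58467235727071 fit [ -0.5439129  -46.80483169] yrange -66.18205141719655 43.07798615494524
shield n 235 plane [0.002  0.0039 0.0717]Traceback (most recent call last):
  File "m.py", line 13, in <module>
    v,u=np.nonzero(m);q=vf(np.c_[u,v],H)
                        ~~^^^^^^^^^^^^^^
  File "m.py", line 12, in <lambda>
    vf=lambda uv,h:(plane('side',uv,h)[:,:2]-V)@M.T*1000
                    ~~~~~^^^^^^^^^^^^^
  File "h.py", line 10, in plane
    c=cam(n); s=undist(c,uv); R,t=c['R'],c['t']
                ~~~~~~^^^^^^
  File "h.py", line 8, in undist
    return cv2.undistortPoints(uv,c['mtx'],np.array([c['k1'],0,0,0,0.]),None,None,None,(3,100,1e-12)).reshape(-1,2) if False else cv2.undistortPoints(uv,c['mtx'],np.array([c['k1'],0,0,0.])).reshape(-1,2)
                                                                                                                                  ~~~~~~~~~~~~~~~~~~~^^^^^^^^^^^^^^^^^^^^^^^^^^^^^^^^^^^^^^^^
cv2.error: OpenCV(4.12.0) /io/opencv/modules/calib3d/src/undistort.dispatch.cpp:347: error: (-215:Assertion failed) CV_IS_MAT(_src) && CV_IS_MAT(_dst) && (_src->rows == 1 || _src->cols == 1) && (_dst->rows == 1 || _dst->cols == 1) && _src->cols + _src->rows - 1 == _dst->rows + _dst->cols - 1 && (CV_MAT_TYPE(_src->type) == CV_32FC2 || CV_MAT_TYPE(_src->type) == CV_64FC2) && (CV_MAT_TYPE(_dst->type) == CV_32FC2 || CV_MAT_TYPE(_dst->type) == CV_64FC2) in function 'cvUndistortPointsInternal'
```

Emit:
{"api": "move_arm", "payload": {
  "increments": [
    [[0,0,0,0.02,0,0,0],[0,0,0,0.04,0,0,0],[0,0,0,0.04,0,0,0],[0,0,0,0.04,0,0,0],[0,0,0,0.04,0,0,0]]
  ]
}}

```text
time: 7.23
tool_pos: [0.5373, -0.0048, 0.2707]
ee_rot: [3.141, -0.0, 1.703]
wrist_force: [-0.6, 0.0, -1.8]
width: 0.0118
```

Emit:
{"api": "move_arm", "payload": {
  "increments": [
    [[0,0,0,0.01,0,0,0],[0,0,0,0.01,0,0,0],[0,0,0,0.01,0,0,0],[0,0,0,0.01,0,0,0]]
  ]
}}

```text
time: 7.57
tool_pos: [0.5373, -0.0047, 0.2697]
ee_rot: [3.142, -0.0, 1.703]
wrist_force: [-0.5, 0.2, -2.0]
width: 0.0118
```

Emit:
{"api": "move_arm", "payload": {
  "increments": [
    [[0,0,0,0.005,0,0,0],[0,0,0,0.005,0,0,0],[0,0,0,0.005,0,0,0]]
  ]
}}

```text
time: 7.82
tool_pos: [0.5373, -0.0048, 0.2691]
ee_rot: [-3.142, -0.0, 1.703]
wrist_force: [-0.1, -0.1, -1.3]
width: 0.0116
```

Emit:
{"api": "move_arm", "payload": {
  "increments": [
    [[0,0,0,0.005,0,0,0],[0,0,0,0.005,0,0,0],[0,0,0,0.005,0,0,0]]
  ]
}}

```text
time: 8.07
tool_pos: [0.5373, -0.0048, 0.2689]
ee_rot: [3.141, -0.0, 1.703]
wrist_force: [0.5, 0.4, -0.1]
width: 0.012
```

Emit:
{"api": "move_arm", "payload": {
  "increments": [
    [[0,0,0,0.005,0,0,0],[0,0,0,0.005,0,0,0],[0,0,0,0.005,0,0,0]]
  ]
}}

```text
time: 8.32
tool_pos: [0.5373, -0.0048, 0.2686]
ee_rot: [3.141, 0.0, 1.703]
wrist_force: [-0.6, -0.3, 2.1]
width: 0.0123
```

Emit:
{"api": "move_arm", "payload": {
  "increments": [
    [[0,0,0,-0.01,0,0,0],[0,0,0,-0.015,0,0,0],[0,0,0,-0.015,0,0,0],[0,0,0,-0.015,0,0,0]]
  ]
}}

```text
time: 8.65
tool_pos: [0.5372, -0.0047, 0.2692]
ee_rot: [-3.141, -0.0, 1.703]
wrist_force: [0.2, -0.1, -1.2]
width: 0.0119
```

```bash
sed -i "s/^if len(u)>5:/q=vf(np.c_[u,v],H) if len(u) else None\nfor _ in range(3):\n    if len(u)>5: g=(abs(q[:,0]-np.median(q[:,0]))<4)\&(abs(q[:,1])<48);u,v,q=u[g],v[g],q[g]\nif len(u)>5:/" m.py; python3 m.py 5 .066; python3 -c "
from h import *
inc([.537,-.004,.09],97.46)"
```

```text
blue ext x -133.79523491959046 -24.535693685698675 y -40.108808763502346 49.397920938565925
+y edge y at x=-75: 47.69418022738899 slope deg -0.49416275692556566 46
rear x at y0 -132.54119567194013 yaw deg 0.9870411355852456 30
z [0.06167009 0.06510035 0.06826749]
tilt [0.0048 0.001  0.0654] 698
yellow 34 x -53.07046166029684 fit [-6.93700366e-03 -5.30586662e+01] yrange -41.97404376369611 45.50732997588417
shield n 201 plane [-0.0088  0.0002  0.0724]
shift [ 0.0076 -0.0011 -0.0074] turn [-0.0003 -0.0001  0.0012] | t 8.7 tcp-grip [ 0.5372 -0.0047  0.0893] rpy [-1.7997e+02 -1.0000e-02  9.7560e+01] F [-0.43 -1.45 -1.44] w 0.0117 q6 -0.25
```

View pics/side5.png

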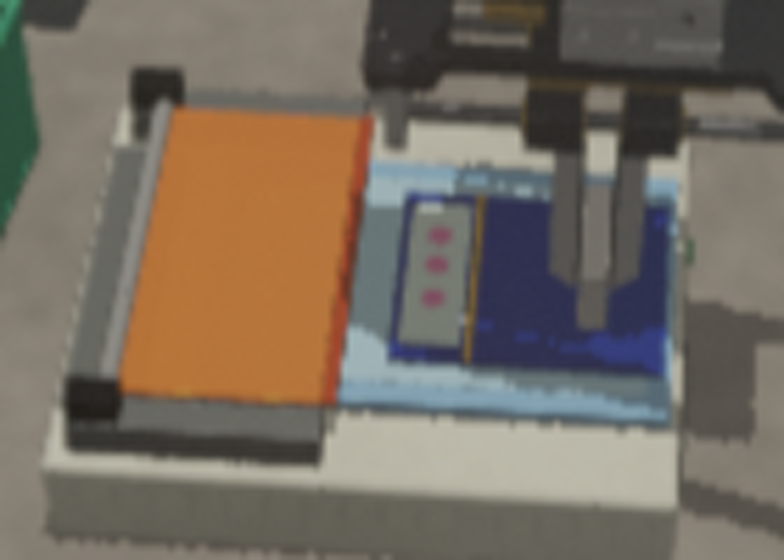

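Emit:
{"api": "move_arm", "payload": {
  "increments": [
    [[0,-0.005,0,-0.01,0,0,0],[0,-0.005,0.04,-0.01,0,0,0],[0,-0.005,0.08,-0.01,0,0,0],[0,-0.005,0.12,-0.01,0,0,0],[0,-0.005,0.16,-0.01,0,0,0],[0,-0.005,0.2,-0.01,0,0,0],[0,-0.005,0.2,-0.01,0,0,0],[0,-0.005,0.2,-0.01,0,0,0]]
  ]
}}

```text
time: 9.37
tool_pos: [0.5574, -0.0026, 0.2705]
ee_rot: [-3.141, -0.0, 1.703]
wrist_force: [-0.4, 0.2, -2.0]
width: 0.0117
```

```bash
python3 m.py 6 .067; python3 -c "
from h import *
inc([.5834,.0013,.09],97.46)"
```

```text
blue ext x -113.31201373150053 -9.149738926708547 y -40.30812954182569 48.478381431614494
+y edge y at x=-75: 47.037354691719315 slope deg -0.6330692984289414 44
rear x at y0 -111.9620042603671 yaw deg 0.6317754869681482 30
z [0.06302747 0.06644426 0.06930833]
tilt [ 0.0048 -0.0005  0.0667] 679
yellow 35 x -32.72203839232353 fit [-1.92560136e-03 -3.27132304e+01] yrange -42.72450428671302 42.17573234564912
shield n 348 plane [-0.0161 -0.0003  0.0728]
shift [0.0041 0.2643 0.0052] turn [-0.0002 -0.0001  0.0012] | t 9.42 tcp-grip [ 0.5573 -0.0026  0.0905] rpy [-1.7998e+02 -1.0000e-02  9.7570e+01] F [ 0.58 -0.65 -1.17] w 0.0118 q6 -0.24
```

View pics/side6.png

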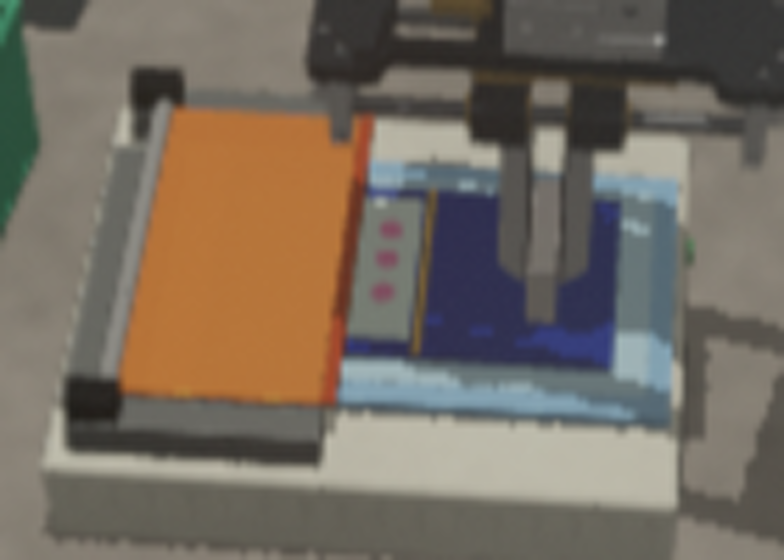

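Emit:
{"api": "move_arm", "payload": {
  "increments": [
    [[0,0,0.04,0,0,0,0],[0,0,0.08,0,0,0,0],[0,0,0.12,0,0,0,0],[0,0,0.16,0,0,0,0],[0,0,0.2,0,0,0,0],[0,0,0.23,0,0,0,0],[0,0,0.23,0,0,0,0],[0,0,0.23,0,0,0,0]]
  ]
}}

```text
time: 10.08
tool_pos: [0.5801, 0.0004, 0.2706]
ee_rot: [-3.141, -0.0, 1.703]
wrist_force: [0.7, 0.0, -1.5]
width: 0.0117
```

```bash
python3 m.py 7 .067; python3 -c "
from h import *
inc([.5834,.0013,.09],97.46)"
```

```text
blue ext x -90.57564965769123 -15.132506535768375 y -40.69327398093598 48.478381431614494
+y edge y at x=-75: 47.17066689850278 slope deg -0.2222721795401746 34
rear x at y0 -89.25364697789792 yaw deg 0.3536214220577874 30
z [0.06284269 0.06653463 0.06938798]
tilt [ 0.0034 -0.0047  0.0667] 667
yellow 41 x -9.814161197261276 fit [-2.33981843e-03 -9.77674069e+00] yrange -44.027830731363245 44.10005780141999
shield n 700 plane [-0.0053  0.0022  0.0721]
shift [0.0041 0.0351 0.0055] turn [-0.0002 -0.0001  0.0012] | t 10.13 tcp-grip [5.80e-01 4.00e-04 9.06e-02] rpy [-1.7998e+02 -1.0000e-02  9.7570e+01] F [ 0.2  -0.86 -2.23] w 0.0115 q6 -0.23
```

View pics/side7.png

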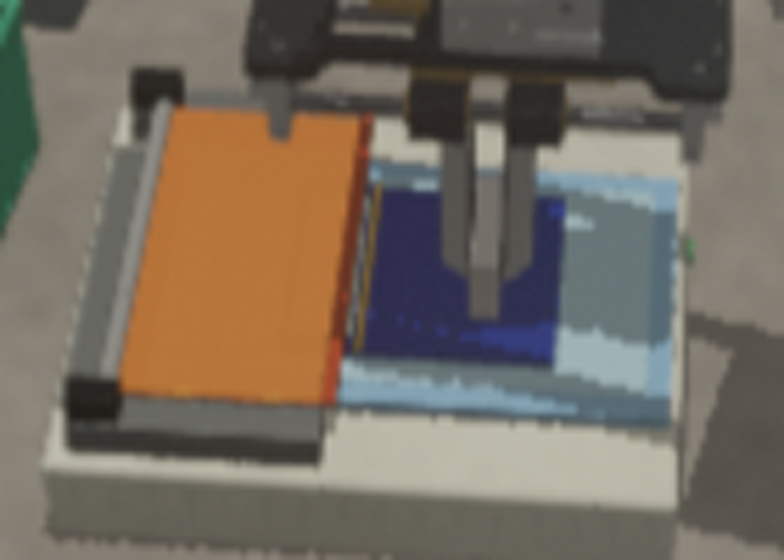

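Emit:
{"api": "move_arm", "payload": {
  "increments": [
    [[0,0,0.02,0,0,0,0],[0,0,0.042,0,0,0,0],[0,0,0.042,0,0,0,0],[0,0,0.042,0,0,0,0],[0,0,0.042,0,0,0,0]]
  ]
}}

```text
time: 10.55
tool_pos: [0.5841, 0.001, 0.2707]
ee_rot: [3.142, -0.0, 1.703]
wrist_force: [0.2, -0.1, -1.1]
width: 0.0118
```

```bash
python3 m.py 8 .067; python3 -c "
from h import *
inc([.5834,.0013,.09],97.46)
p=np.load('side8.npz')['p'];cv2.imwrite('pics/s8z.png',cv2.resize(p[225:275,285:335,::-1],None,fx=12,fy=12,interpolation=cv2.INTER_NEAREST))
# predicted shield edge and line pixels
V=np.array([.6371,.0083]);a=np.radians(7.46)
for y in(-40,0,40): print(proj('side',[[V[0]+(-5*np.cos(a)-y*np.sin(a))/1e3,V[1]+(-5*np.sin(a)+y*np.cos(a))/1e3,z] for z in(.066,.069,.074)]).round(1).tolist())"
```

```text
blue ext x -86.59306928641669 -10.989000853473714 y -40.50682814409088 48.58569177410649
+y edge y at x=-75: 47.237243104460184 slope deg -0.4823044487455688 34
rear x at y0 -85.3361079220698 yaw deg 0.3063480741906275 30
z [0.06250062 0.0665381  0.06941395]
tilt [ 0.0051 -0.0032  0.0667] 662
yellow 38 x -5.664379779884132 fit [-0.00837499 -5.67687703] yrange -46.83364205208223 41.40820364113387
shield n 723 plane [-0.0042  0.0023  0.072 ]
shift [ 0.0044 -0.0063  0.0067] turn [-0.     -0.      0.0012] | t 10.6 tcp-grip [0.5841 0.0009 0.0907] rpy [-180.     -0.     97.56] F [-0.4   0.23 -1.07] w 0.0118 q6 -0.23
[[294.9, 234.4], [294.9, 233.6], [294.8, 232.1]]
[[293.2, 247.3], [293.1, 246.4], [293.1, 245.0]]
[[291.3, 260.8], [291.3, 259.9], [291.2, 258.4]]
```

View pics/s8z.png

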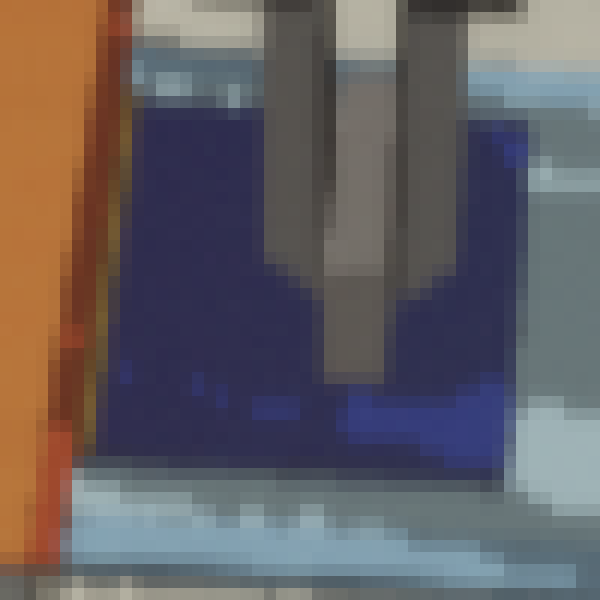

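Emit:
{"api": "move_arm", "payload": {
  "increments": [
    [[0,0,0.002,0.01,0,0,0],[0,0,0.002,0.02,0,0,0],[0,0,0.002,0.03,0,0,0],[0,0,0.002,0.04,0,0,0],[0,0,0.002,0.05,0,0,0],[0,0,0.002,0.06,0,0,0],[0,0,0.002,0.06,0,0,0],[0,0,0.002,0.06,0,0,0]]
  ]
}}

```text
time: 11.27
tool_pos: [0.5843, 0.001, 0.2653]
ee_rot: [3.141, 0.0, 1.703]
wrist_force: [-2.1, 0.2, 5.1]
width: 0.012
```

Emit:
{"api": "move_arm", "payload": {
  "increments": [
    [[0,0,0,0.01,0,0,0],[0,0,0,0.015,0,0,0],[0,0,0,0.015,0,0,0],[0,0,0,0.015,0,0,0],[0,0,0,0.015,0,0,0]]
  ]
}}

```text
time: 11.68
tool_pos: [0.5843, 0.001, 0.2642]
ee_rot: [3.141, 0.0, 1.703]
wrist_force: [-3.6, -0.1, 7.3]
width: 0.0117
```

Emit:
{"api": "move_arm", "payload": {
  "increments": [
    [[0,0,0,0.01,0,0,0],[0,0,0,0.02,0,0,0],[0,0,0,0.02,0,0,0],[0,0,0,0.02,0,0,0],[0,0,0,0.02,0,0,0]]
  ]
}}

```text
time: 12.1
tool_pos: [0.5843, 0.001, 0.2629]
ee_rot: [3.141, 0.0, 1.703]
wrist_force: [-4.1, -0.2, 9.2]
width: 0.0117
```

```bash
python3 m.py 9 .060; python3 -c "
from h import *
inc([.5834,.0013,.09],97.46);o=robot.get_obs();print(o['wrist_torque'])"
```

```text
blue ext x -86.15951562240352 -10.837835907314835 y -40.41965343325412 49.004657398781376
+y edge y at x=-75: 47.353870952773 slope deg 0.3602936869858159 34
rear x at y0 -84.88458764925295 yaw deg -0.11790166890058675 30
z [0.05538426 0.05878152 0.06175471]
tilt [0.0129 0.0028 0.0592] 673
yellow 42 x -5.2691405240412355 fit [-0.01124072 -5.23407656] yrange -43.74215559990641 41.413767315941975
shield n 552 plane [ 0.0008 -0.0026  0.0719]
shift [ 0.0042 -0.0081 -0.0711] turn [0.0005 0.0001 0.0012] | t 12.15 tcp-grip [0.5843 0.001  0.0829] rpy [1.7996e+02 1.0000e-02 9.7570e+01] F [-4.28  0.42  8.21] w 0.012 q6 -0.23
[-0.07037851  0.8983123  -0.11204455]
```

View pics/side9.png

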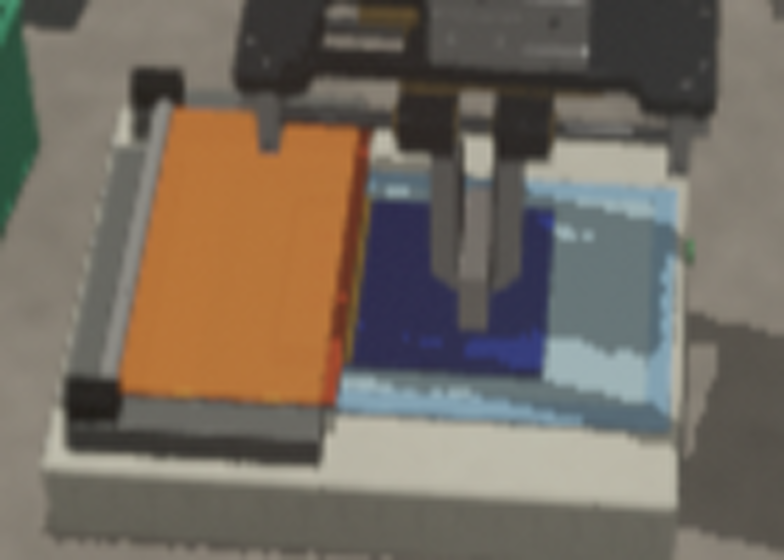

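Emit:
{"api": "move_arm", "payload": {
  "increments": [
    [[0,0,0,0.01,0,0,0],[0,0,0,0.02,0,0,0],[0,0,0,0.02,0,0,0],[0,0,0,0.02,0,0,0],[0,0,0,0.02,0,0,0]]
  ]
}}

```text
time: 12.57
tool_pos: [0.5842, 0.001, 0.2628]
ee_rot: [3.14, 0.0, 1.703]
wrist_force: [-7.0, 0.0, 15.5]
width: 0.0117
```

Emit:
{"api": "move_arm", "payload": {
  "increments": [
    [[0,0,0,0.005,0,0,0],[0,0,0,0.005,0,0,0],[0,0,0,0.005,0,0,0],[0,0,0,0.005,0,0,0],[0,0,0,0.005,0,0,0],[0,0,0,0.005,0,0,0],[0,0,0,0.005,0,0,0],[0,0,0,0.005,0,0,0]]
  ]
}}

```text
time: 13.23
tool_pos: [0.5841, 0.001, 0.2628]
ee_rot: [3.14, 0.001, 1.703]
wrist_force: [-8.4, -0.2, 17.2]
width: 0.0116
```

```bash
python3 m.py 10 .059; python3 -c "
from h import *
inc([.5834,.0013,.09],97.46);o=robot.get_obs();print(o['wrist_torque'])
p=np.load('side10.npz')['p'];cv2.imwrite('pics/s10z.png',cv2.resize(p[225:275,285:335,::-1],None,fx=12,fy=12,interpolation=cv2.INTER_NEAREST))"
```

```text
blue ext x -86.14250887345344 -10.73323833541554 y -41.33176388024973 48.19653758246572
+y edge y at x=-75: 46.5436429020802 slope deg 0.3602936869857728 34
rear x at y0 -84.86431810398348 yaw deg -0.11790166890060551 30
z [0.0552864  0.05868081 0.06153151]
tilt [ 0.009  -0.0012  0.059 ] 669
yellow 43 x -5.151036156110898 fit [-0.01014921 -5.0854479 ] yrange -44.65812975121845 40.596820129979236
shield n 565 plane [-0.0036 -0.0019  0.072 ]
shift [ 0.0035 -0.0068 -0.0715] turn [0.001  0.0003 0.0012] | t 13.28 tcp-grip [0.5841 0.001  0.0829] rpy [1.7991e+02 3.0000e-02 9.7570e+01] F [-7.61  0.62 17.26] w 0.0121 q6 -0.23
[0.10227407 1.68387758 0.01182965]
```

View pics/s10z.png

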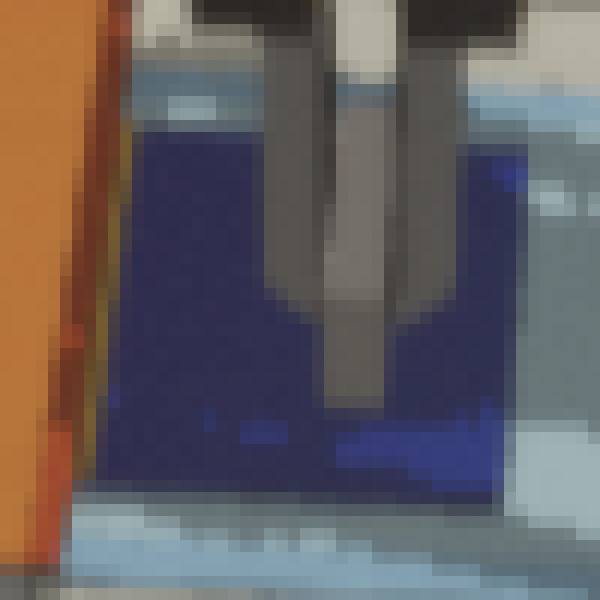

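View pics/side10.png

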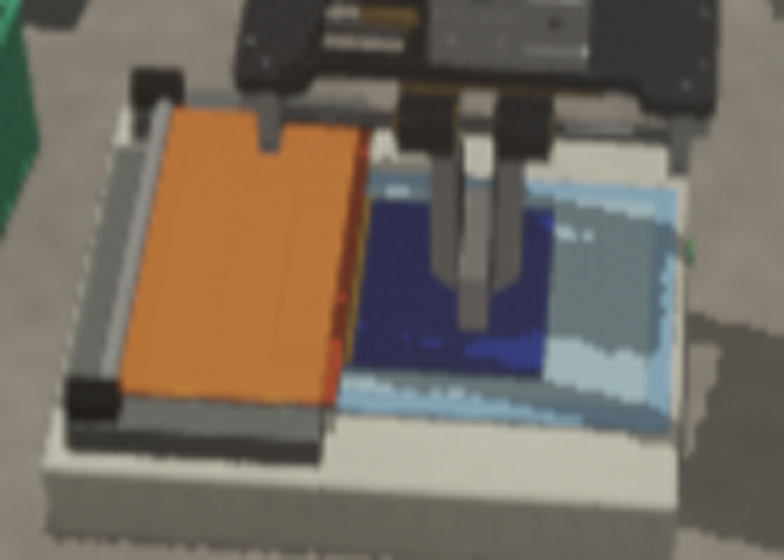

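```bash
python3 -c "
from h import *
robot.close_job();o=robot.get_obs();print(o['time'],o['tool_pos'],o['wrist_force'])"
```

```text
the job is handed in; nothing more can be done
the job is handed in; nothing more can be done
```

The carrier is tucked under the amber shield and pressed down flat by its handle, and I handed the job in still holding it that way at about 13.3 s of the 42 s.

- **Line at the shield's edge:** the yellow line measured 5.15 mm short of the viewer's origin, against 5 mm for the shield's edge. In the last picture the line touches the edge.
- **Squareness and centring:** the line spans about -45 to +41 mm between the rails, so the carrier is within about 2 mm of midway. It is square to within about 0.6°: the line gave about 0.6° and the rear edge about 0.1°, close to what the camera can resolve.
- **Stage down:** the tool moved 6.0 mm from first contact, then stopped moving while the force rose from about 9 N to 17 N, so the stage is at its stop. The push is centred under the handle, which means the plate is lying flat. The depth readings showed about 0.5° of tilt, which I took as noise.
- **Shield:** it stayed level, at about 72 mm height and under 0.3° in the last check.
- **Robot clear of the viewer:** only the handle is gripped. In the last side view the robot touches no part of the viewer.
- **Sideways force:** about 8 N remains at the wrist, which I took to be friction from pressing. The tool moved no more than 0.2 mm sideways while pressing.
- **Not checked:** I did not measure the other objects again at the end. The arm's path stayed clear of them.

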